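Set the end stop and hold a cavity filter in its torque nest

TASK

Set up the nest for this filter: lift the flat end stop out of the left slot of the slotted fence and slide it on edge all the way down into the middle slot (left and right as the robot sees them), and let go of it. Then put the filter flat on the base plate to the right of the stop and press it into the corner, its long side flush against the fence and its plain end (the one without sockets) against the stop, and finish while still holding it there with the gripper, pressed against both, so that its connectors can be torqued. Leave the torque wrench and the two adaptors in front of the nest where they are.

Things in the scene. Friction and masses are not known exactly. Their poses are not given: they have to be found in the camera images.
- nest: Fixed ground steel base plate 130 (x) x 220 (y) x 20 mm with a slotted steel fence on its far side. Origin: centre of the underside, on the bench; +x from the open front to the fence (away from the robot), +y left along the fence, z up. Plate top z = 20 mm. Three slots along x, centred at y = +70 (left), 0 (middle), -70 mm (right); the filter slides freely over the empty right one.
- fence: Steel fence bar, part of the nest, same origin and axes: 220 mm long, front face x = 27, back x = 65, top z = 38 mm (18 mm above the plate). The slots cut right through its height and end in a 7 mm back wall. Nest and fence are lightly oiled (friction about 0.3); the filter drags a little on them before it is home.
- left_slot (a point): Centre of the floor of the left slot, at (16, 70, 10) mm in the nest's frame, nest's axes; the stop starts seated here.
- middle_slot (a point): Centre of the floor of the middle slot, at (16, 0, 10) mm in the nest's frame, nest's axes. Each slot is 10 mm wide with 3 mm chamfers on its long edges, spans x = -26 to 58 mm, closed at both ends, and goes 10 mm deep into the base plate. The seated stop's origin lies here (play 1 mm either way in y, 2 mm in x).
- end_stop: Loose dark steel plate standing on edge: 80 (x) x 8 (y) x 64 mm tall, 0.2 to 0.3 kg, lower corners cut 5 mm at 45 degrees. Origin: centre of its underside; axes as the nest's at the start. Seated, its top is at z = 74 mm of the nest, so 36 mm stand above the fence to grip across the 8 mm; its front 53 mm stick out before the fence as the stop face. Either way round fits.
- filter: Loose silver machined block with a grey lid, right of the nest: 46 (x) x 92 (y) x 50 mm, 0.25 to 0.4 kg. Origin: centre of the underside, z up. Plain end +y; the -y end has two brass sockets, 12 mm long, 24 mm up. Tuning screws stand 6 mm over the lid. Grip across the 46 mm, fingertips 23 mm or more above its underside to clear the fence. Seated: origin (4, -50, 20) mm, axes as the nest's.
- plain_end (a point): Centre of the filter's plain end face, 46 mm along the filter's +y and 24 mm above its underside.
- sma_wrench: small torque wrench with a red handle, 147 x 21 x 19 mm, lying in front of the nest. Origin: centre of its underside. Not to be disturbed.
- adaptor: small plain silver coaxial adaptor, 20 mm across and 36 mm tall, standing in front of the nest. Origin: centre of its underside. Not to be disturbed.
- adaptor_2: second adaptor like the first, standing near it. Origin: centre of its underside. Not to be disturbed.

How it is judged:
By the outcome, as a careful person would: the job done as asked, in the order asked, and still so for the second after the job is handed in, while the arm keeps its last pose, push and grip.
It also fails if it takes over 67 s, if anything falls off the work surface, if the arm or the gripper's body presses on something with over 40 N, if the wrist force passes 120 N, or if a joint passes its speed limit or range.

ROBOT

A 6-joint arm with a two-finger parallel gripper is mounted at the origin on a cart in front of the work surface, level with it; the furniture and walls round the work are solid. World frame = base frame: x ahead of the robot, y to its left, z up, the work surface at z = 0. Lengths are in m, angles in rad, forces in N, time in s.
With the tool pointing down it reaches from about 0.3 to 0.775 m from the base axis. Payload 14.6 kg.
Tool frame: the origin (TCP) lies at the very end of the fingers, on their centre line; the grasp point (between the pads) lies 19 mm behind it; z points along the fingers, y is the line along which they close (so a half turn about z gives the same grasp; the last joint's range is limited). The gripper opens to 94 mm and grips with 3 to 60 N. Pads are 16 mm wide; open, the fingers measure 119 mm over their backs; the gripper's body (75 mm by 177 mm) begins 78 mm behind the grasp point.
Start: joints at [-1.206, 0.3, 1.521, -0, 1.321, -0.067], TCP at [0.23, -0.5, 0.184] pointing down, gripper open.
Joint ranges: [-3.03, 3.03], [-0.79, 2.21], [0.23, 2.52], [-1.04, 4.18], [0, 3.07], [-2.55, 2.55]. Speed limits (rad/s): [2.22, 2.22, 2.57, 3.14, 3.14, 3.14].

INTERFACE

Orientations are given as [roll, pitch, yaw] about the fixed x, y, z axes, in that order (R = Rz(yaw) Ry(pitch) Rx(roll)).
In Python, from station import ctrl, cams gives the robot as it stands. The module is installed in compiled form; this text tells all that it offers.
- The arm moves only by the tool arm_command, never from a script. Its argument "plan" is a list that holds one entry, the list of rows, each a list of 7 numbers: the shift along the tool's x, y, z in shares of 60 cm (1.0 is 60 cm), then the turn, a rotation vector about the tool's x, y, z in shares of 2 pi rad (1.0 is 2 pi rad), then the closure, from -1 (fully open) to 1 (shut). A call has 1 to 12 rows; each row is the pose to reach, as a shift and turn from the pose commanded when the call began, along the tool's axes at that moment; what a row does not reach only later rows make up. A row lasts 1/10 s, in which the tool goes at most 50 mm and 8.59 degrees, less where a joint would pass 70% of its speed; a pose out of reach is approached as far as the arm can. A shift or turn number past 1, either way, is cut back to 1. A call with a gripper value outside its range is refused whole. The fingers move at their own pace and stop on an object; "squeeze" is the grip in N (left out, the last holds). Time passes only in rows, so rows that repeat a pose let the fingers close. It gives the time, the measured TCP pose, the force, the opening and the grip force at its end, in the units of the state.
- ctrl.get_obs(): the state, without advancing time (a new reading comes with each control period).
- cams.camera(name): name is "scene" or "top" or "wrist"; returns (picture, depth): 384x512x3 uint8, blue, green, red; 384x512 float32, m along the optical axis (not along the pixel's ray), 0 where there is no reading.
- cams.camera_info(name): a dict with "fx", "fy", "cx", "cy" (pixels), "world_to_cam" (4x4, takes a point from world to camera coordinates). Camera axes: x right, y down, z forward; pixel columns grow to the right and rows downward; lengths in m; the calibration is good to about 2 mm. A picture is of the moment at which its call begins: read the wrist's pose just before it. camera_info takes no time and is no camera call; for the wrist camera it gives the pose at the moment of the call.
- ctrl.hand_in(): hands the job in; it is judged then, once.
The state is a dict: "time_s": time; "qpos": joint angles; "joint_vel": joint speeds; "tau": joint torques, N m; "ee_pos": TCP position; "eef_rot": TCP orientation; "force": force on the tool from outside, world axes, zero at the start; "moment": the same for the moment, N m; "grip_width": finger opening in m; "grip_force": force on a finger pad.
Only numpy, scipy, OpenCV 4.12 (cv2) and the standard library are available. Lean on these libraries where they do the work, as an engineer would, in place of code of your own. Each camera call takes 0.05 s, during which the arm holds its last target. There are 200 camera calls.

## Working session

There is one attempt and no reset: what is moved stays moved. The work goes in short steps, Python scripts to look and compute and a tool call to move; the robot and the scene stay as the last step left them, time stands still between calls to the robot, and variables do not carry over. Pictures are saved under pics/ and viewed, at most 13 in all, crops included, and the job is handed in when it is done.

Besides the shell and the picture viewer there is one more tool, called after "Emit:" in YAML: its name, and indented under it one key for each argument. arm_command: Moves the arm, as the interface text tells. Its arguments: {"type":"object","properties":{"plan":{"type":"array"},"squeeze":{"type":"number"}},"required":["plan"]}

```bash
mkdir -p pics; cat > h.py <<'E'
import numpy as np, cv2
from station import ctrl, cams
def grab(n):
    info=cams.camera_info(n); im,d=cams.camera(n); return im,d,info
def cloud(d,i):
    v,u=np.mgrid[:d.shape[0],:d.shape[1]]
    p=np.stack([(u-i['cx'])/i['fx']*d,(v-i['cy'])/i['fy']*d,d,np.ones_like(d)],-1)
    w=p@np.linalg.inv(np.array(i['world_to_cam'])).T
    w=w[...,:3]; w[d<=0]=np.nan; return w
E
python3 - <<'E'
from h import *
o=ctrl.get_obs(); print({k:np.round(v,3) for k,v in o.items()})
for n in ['scene','top']:
    im,d,i=grab(n); cv2.imwrite(f'pics/{n}0.png',im); np.savez(f'{n}0.npz',im=im,d=d,w=cloud(d,i))
    print(n,i['fx'],np.round(np.linalg.inv(i['world_to_cam']),3))
im=np.hstack([cv2.imread('pics/top0.png'),cv2.imread('pics/scene0.png')])
E
```

```text
{'time_s': np.float64(0.0), 'qpos': array([-1.206,  0.3  ,  1.522,  0.   ,  1.321, -0.067]), 'joint_vel': array([ 0.   ,  0.001, -0.002,  0.   ,  0.001,  0.001]), 'tau': array([ 1.0000e-03, -5.3181e+01, -3.5273e+01,  7.1000e-02,  2.4000e-02,
       -0.0000e+00]), 'ee_pos': array([ 0.23 , -0.499,  0.183]), 'eef_rot': array([-3.14 , -0.   ,  0.432]), 'force': array([-0.043, -0.308, -0.257]), 'moment': array([0.016, 0.034, 0.001]), 'grip_force': np.float64(0.0), 'grip_width': np.float64(0.094)}
scene 416.33421020148427 [[-0.726 -0.288  0.625 -0.113]
 [-0.688  0.31  -0.656  0.591]
 [-0.005 -0.906 -0.423  0.476]
 [ 0.     0.     0.     1.   ]]
top 378.9307997338791 [[ 0.006 -0.993  0.117  0.407]
 [-1.    -0.006  0.002 -0.066]
 [-0.001 -0.117 -0.993  0.906]
 [ 0.     0.     0.     1.   ]]
```

View pics/top0.png

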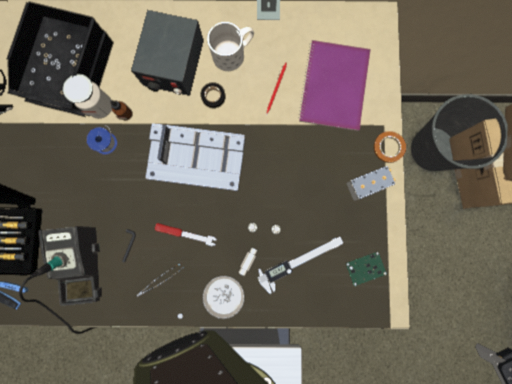

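View pics/scene0.png

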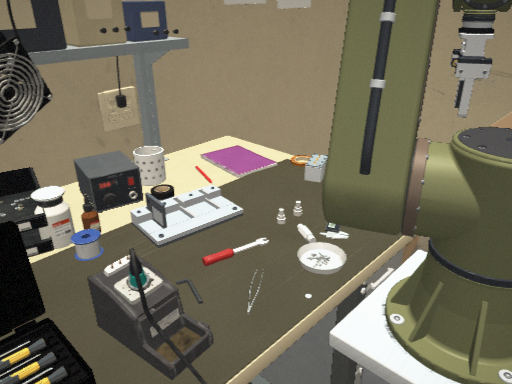

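Top view: the nest spans px (147–244, 125–190), with the dark stop at about (165,145). The filter is at (371,183) with its sockets toward lower left (350,190), the wrench at (185,235) and the adaptors at (252,227) and (276,229). Next I'll measure these from depth.

```bash
python3 - <<'E'
from h import *
z=np.load('top0.npz'); w=z['w']; im=z['im']
def box(name,u0,u1,v0,v1,lo,hi):
    p=w[v0:v1,u0:u1].reshape(-1,3); p=p[(p[:,2]>lo)&(p[:,2]<hi)]
    r=cv2.minAreaRect((p[:,:2]*1000).astype(np.float32))
    print(name,len(p),'zmed',np.round(np.percentile(p[:,2],[5,50,95]),4),'rect mm',np.round(r[0],1),np.round(r[1],1),round(r[2],2),'mean',np.round(p.mean(0),4))
box('table',260,330,140,180,-.1,.1)
box('nest',140,252,118,196,.012,.046)
box('plate',140,252,118,196,.012,.026)
box('fence',140,252,118,196,.031,.045)
box('stop',140,252,110,196,.062,.09)
box('filter',340,402,158,205,.040,.056)
box('filter+sock',340,402,158,205,.012,.07)
box('sock',340,402,158,205,.012,.038)
box('adap',244,262,218,234,.01,.06); box('adap2',266,286,220,238,.01,.06); box('wrench',150,220,220,250,.006,.04)
c=cv2.resize(im[110:240,140:260],None,fx=5,fy=4.6,interpolation=cv2.INTER_CUBIC)
f=cv2.resize(im[155:210,335:405],None,fx=5,fy=5,interpolation=cv2.INTER_CUBIC)
cv2.imwrite('pics/f.png',f)
E
```

```text
table 2793 zmed [0.0002 0.0028 0.0054] rect mm [ 588.5 -144.6] [ 97.5 168.5] 0.39 mean [ 0.5881 -0.1439  0.0028]
nest 4748 zmed [0.0174 0.021  0.0396] rect mm [589.2  94. ] [220.8 130.7] 83.06 mean [0.5878 0.0909 0.0252]
plate 3316 zmed [0.0168 0.02   0.0229] rect mm [585.9  94.5] [220.7 123.8] 82.93 mean [0.5687 0.0926 0.0199]
fence 1362 zmed [0.0344 0.0381 0.0411] rect mm [609.8  91.4] [220.3  89.3] 83.06 mean [0.633  0.0868 0.038 ]
stop 172 zmed [0.0644 0.0736 0.0762] rect mm [613.8 160.9] [ 8.7 80.6] 83.39 mean [0.6121 0.1605 0.0724]
filter 813 zmed [0.0461 0.0494 0.0523] rect mm [ 528.4 -317.8] [45.9 92.9] 22.02 mean [ 0.5278 -0.3172  0.0493]
filter+sock 897 zmed [0.0258 0.0492 0.0523] rect mm [ 541.9 -336.7] [ 62.2 144.9] 34.8 mean [ 0.5277 -0.3155  0.047 ]
sock 77 zmed [0.0123 0.0236 0.0365] rect mm [ 548.3 -333.6] [ 59.2 140.5] 26.66 mean [ 0.5275 -0.3011  0.0231]
adap 57 zmed [0.0129 0.0221 0.0368] rect mm [425.1 -43. ] [17.8 17.8] 27.9 mean [ 0.425  -0.0433  0.0235]
adap2 56 zmed [0.0122 0.0213 0.0369] rect mm [421.3 -97.9] [16.4 16.4] 0.19 mean [ 0.4207 -0.0977  0.0233]
wrench 441 zmed [0.0063 0.0128 0.0195] rect mm [406.1 116.8] [ 67.9 163.8] 0.36 mean [0.409  0.1183 0.0132]
```

View pics/f.png

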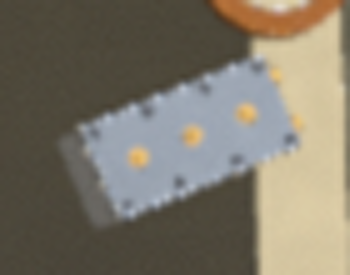

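The brass sockets show at the right end (crop 275,75 and 297,122), so the plain end points left (+y) and the filter yaw is about 22°. The nest yaw is about −6.9°, with its origin at (589, 94). The sizes and heights match the text.

```bash
cat >> h.py <<'E'
from scipy.spatial.transform import Rotation as Ro
def go(x,y,z,yaw):
    "shift (mm, tool axes) and turn from measured pose to tool-down target; mm, rad"
    o=ctrl.get_obs(); R=Ro.from_euler('xyz',o['eef_rot']); T=Ro.from_euler('xyz',[np.pi,0,yaw])
    s=R.inv().apply(np.array([x,y,z])-o['ee_pos']*1000); r=(R.inv()*T).as_rotvec()
    print('t',round(float(o['time_s']),2),'shift',np.round(s,1),'rot',np.round(r,4))
E
python3 - <<'E'
from h import *
go(613.6,161,184,-.119)
E
```

```text
t 0.1 shift [ 6.246e+02 -4.392e+02 -2.000e-01] rot [-1.000e-03  2.000e-04  5.508e-01]
```

The rows are not in the units I measure in: shifts go in shares of 60 cm and turns go in shares of 2 pi rad. I convert before sending: 520 mm / 600 = 0.8667, 100 mm / 600 = 0.1667, 0.55 rad / 6.2832 = 0.0875.

Emit:
arm_command:
  plan:
    - [[0.0833, -0.0583, 0, 0, 0, 0.008, -1], [0.1667, -0.1167, 0, 0, 0, 0.0159, -1], [0.25, -0.175, 0, 0, 0, 0.0239, -1], [0.3333, -0.2333, 0, 0, 0, 0.0318, -1], [0.4, -0.2817, 0, 0, 0, 0.0398, -1], [0.4667, -0.3283, 0, 0, 0, 0.0477, -1], [0.5333, -0.375, 0, 0, 0, 0.0557, -1], [0.6, -0.4217, 0, 0, 0, 0.0637, -1], [0.6667, -0.4683, 0, 0, 0, 0.0716, -1], [0.7333, -0.515, 0, 0, 0, 0.0796, -1], [0.8, -0.5617, 0, 0, 0, 0.0875, -1], [0.8667, -0.61, 0, 0, 0, 0.0875, -1]]
  squeeze: 40

```text
time_s: 1.3
ee_pos: [0.5321, 0.0214, 0.1837]
eef_rot: [3.142, 0.0, -0.12]
force: [0.6, -0.0, 0.6]
grip_width: 0.0939
grip_force: 0.0
```

```bash
python3 - <<'E'
from h import *
print(ctrl.get_obs()['ee_pos'],ctrl.get_obs()['eef_rot'])
go(613.6,161,184,-.119)
E
```

```text
[0.53205494 0.02144652 0.18366536] [ 3.14152490e+00  2.31649348e-04 -1.19866245e-01]
t 1.3 shift [  64.3 -148.3   -0.4] rot [ 0.0001  0.0002 -0.0009]
```

Converted, -130 mm / 600 = -0.2167, -120 mm / 600 = -0.2.

Emit:
arm_command:
  plan:
    - [[0.025, -0.055, 0, 0, 0, 0, -1], [0.05, -0.11, 0, 0, 0, 0, -1], [0.0667, -0.1583, 0, 0, 0, 0, -1], [0.0833, -0.2, 0, 0, 0, 0, -1], [0.09, -0.2167, 0, 0, 0, 0, -1], [0.09, -0.2167, 0, 0, 0, 0, -1], [0.09, -0.2167, 0, 0, 0, 0, -1]]

```text
time_s: 2.0
ee_pos: [0.6001, 0.1412, 0.1837]
eef_rot: [3.141, 0.0, -0.119]
force: [0.4, -0.6, -0.9]
grip_width: 0.0942
grip_force: 0.0
```

```bash
python3 - <<'E'
from h import *
print(ctrl.get_obs()['ee_pos'],ctrl.get_obs()['joint_vel'].round(2))
im,d,i=grab('wrist'); w=cloud(d,i); np.savez('wr1.npz',im=im,d=d,w=w,i=i)
cv2.imwrite('pics/wr1.png',im)
print(np.round(np.linalg.inv(i['world_to_cam']),3))
m=np.isfinite(w[...,2])
p=w[m]; 
for n,lo,hi in [('stop',.068,.08),('fence',.035,.042),('plate',.017,.023)]:
    q=p[(p[:,2]>lo)&(p[:,2]<hi)&(p[:,0]>.45)&(p[:,0]<.72)]
    if len(q)<20: print(n,len(q)); continue
    r=cv2.minAreaRect((q[:,:2]*1000).astype(np.float32)); print(n,len(q),np.round(q.mean(0)*1000,1),np.round(r[0],1),np.round(r[1],1),r[2])
go(613.6,161,184,-.119)
E
```

```text
[0.60008121 0.14119154 0.1836847 ] [-0.01 -0.01  0.01 -0.   -0.    0.  ]
[[-0.119 -0.952 -0.282  0.683]
 [-0.993  0.114  0.034  0.131]
 [-0.001  0.284 -0.959  0.385]
 [ 0.     0.     0.     1.   ]]
stop 954 [658.  229.7  74.2] [672.2 268.4] [283.2  75.9] 61.67329025268555
fence 4831 [636.8  94.2  38.5] [654.8 155.1] [360.2 118.1] 87.65403747558594
plate 8836 [571.9  95.8  20.4] [632.4 157.7] [362.1 200.4] 83.1974105834961
t 2.05 shift [ 11.  -21.5  -0.1] rot [ 0.0002  0.0002 -0.0001]
```

View pics/wr1.png

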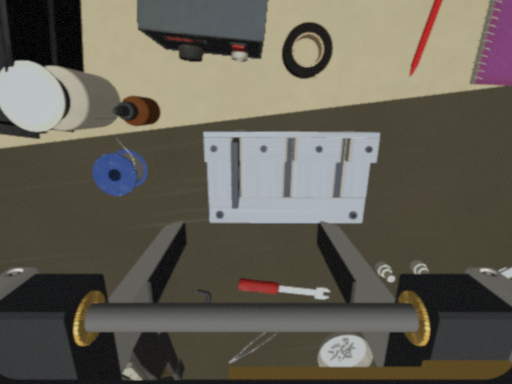

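Wrist view: the stop's top runs from (235,138) to (235,208), the middle slot is at about x=289 and the right slot at about x=340. The fence spans (205–380, 132–162). I'll refine the positions inside that box.

```bash
python3 - <<'E'
from h import *
z=np.load('wr1.npz',allow_pickle=True); w=z['w']
B=w[120:232,195:388].reshape(-1,3)
def rect(q,n):
    r=cv2.minAreaRect((q[:,:2]*1000).astype(np.float32)); print(n,len(q),np.round(q.mean(0)*1000,1),np.round(r[0],1),np.round(r[1],1),round(r[2],2))
f=lambda lo,hi,P=B:P[(P[:,2]>lo)&(P[:,2]<hi)]
rect(f(.068,.08),'stop'); rect(f(.016,.042),'nest'); rect(f(.034,.042),'fence')
# in nest frame
c=np.array([589.2,94.0]); a=np.radians(-6.9)
R=np.array([[np.cos(a),np.sin(a)],[-np.sin(a),np.cos(a)]])
for nm,P in [('wrist',B),('top',np.load('top0.npz')['w'][118:196,140:252].reshape(-1,3))]:
    l=(P[:,:2]*1000-c)@R.T; zz=P[:,2]*1000
    s=zz>66; print(nm,'stop nest-frame',np.round(l[s].mean(0),1), np.round([l[s].min(0),l[s].max(0)],1), 'yaw slope',np.round(np.polyfit(l[s,0],l[s,1],1),4))
    for k in [0,-70]:   # low points in slots
        s=(zz<15)&(zz>5)&(abs(l[:,1]-k)<12)&(l[:,0]>-24)&(l[:,0]<56); print(k,s.sum(),l[s].mean(0).round(1) if s.any() else '', np.round(np.percentile(l[s,1],[5,95]),1) if s.any() else '')
    s=(zz>16)&(zz<42)
    print('ext y',np.percentile(l[s,1],[.3,99.7]).round(1),'x',np.percentile(l[s,0],[.3,99.7]).round(1))
E
```

```text
stop 471 [614.2 158.9  74.3] [613.1 159.2] [ 8.1 79.4] 83.0
nest 13638 [592.8  89.6  26.7] [588.7  91.5] [220.4 129.9] 82.94
fence 4664 [635.1  85.4  38.4] [632.8  86.1] [220.4  40.9] 82.9
wrist stop nest-frame [16.5 46.7] [[-23.8 -11.1]
 [ 55.9  71.7]] yaw slope [ 0.1425 44.3696]
0 352 [13.8 -3.6] [-7.4  1. ]
-70 268 [  8.1 -74.8] [-77.7 -70.2]
ext y [-111.6  106.9] x [-64.3  64.8]
top stop nest-frame [14.9 68.9] [[-23.9  65.2]
 [ 56.6  73.9]] yaw slope [ 0.     68.9425]
0 113 [13.1  1.8] [-2.6  5.3]
-70 125 [ 13.6 -68.8] [-73.1 -64.9]
ext y [-109.8  109.5] x [-64.9  64.5]
```

Yaw is about −7.0°. The cameras disagree by about 2 mm in y, within the calibration, so I'll use the mean and let the fingers centre.

```bash
python3 - <<'E'
from h import *
go(613.4,160,46,-.1225)
E
```

```text
t 2.05 shift [ 11.  -20.5 137.9] rot [0.0002 0.0002 0.0034]
```

Converted, 138 mm / 600 = 0.23, -20.5 mm / 600 = -0.0342, 0.0034 rad / 6.2832 = 0.0005.

Emit:
arm_command:
  plan:
    - [[0.0183, -0.0342, 0.0167, 0, 0, 0.0005, -1], [0.0183, -0.0342, 0.0667, 0, 0, 0.0005, -1], [0.0183, -0.0342, 0.125, 0, 0, 0.0005, -1], [0.0183, -0.0342, 0.175, 0, 0, 0.0005, -1], [0.0183, -0.0342, 0.2083, 0, 0, 0.0005, -0.5], [0.0183, -0.0342, 0.2233, 0, 0, 0.0005, 0], [0.0183, -0.0342, 0.23, 0, 0, 0.0005, 0.4], [0.0183, -0.0342, 0.23, 0, 0, 0.0005, 0.6], [0.0183, -0.0342, 0.23, 0, 0, 0.0005, 0.6]]

```text
time_s: 2.95
ee_pos: [0.6144, 0.161, 0.0471]
eef_rot: [-3.141, -0.002, -0.122]
force: [0.6, 0.7, 1.0]
grip_width: 0.0576
grip_force: 0.0
```

```bash
python3 - <<'E'
from h import *
o=ctrl.get_obs(); print(o['ee_pos'],o['grip_width'],o['force'].round(1))
im,d,i=grab('wrist'); w=cloud(d,i); cv2.imwrite('pics/wr2.png',im)
R=np.linalg.inv(i['world_to_cam'])
W=np.array([[613.4,160,74],[604.9,90.6,38]])/1000
for p in W:
    c=np.array(i['world_to_cam'])@np.r_[p,1]; print(c[:2]/c[2]*i['fx']+[i['cx'],i['cy']])
E
```

```text
[0.61435361 0.16103346 0.04713856] 0.057562878479855015 [0.6 0.7 1. ]
[252.31214066 236.47731407]
[336.688674   217.50319364]
```

View pics/wr2.png

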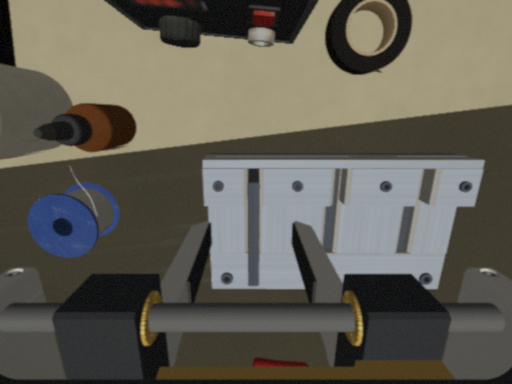

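The stop (x≈254) lies midway between the fingers (about 205 and 300). I'll close on it.

Emit:
arm_command:
  plan:
    - [[0, 0, 0, 0, 0, 0, 0.7], [0, 0, 0, 0, 0, 0, 0.8], [0, 0, 0, 0, 0, 0, 0.9], [0, 0, 0, 0, 0, 0, 1], [0, 0, 0, 0, 0, 0, 1], [0, 0, 0, 0, 0, 0, 1], [0, 0, 0, 0, 0, 0, 1], [0, 0, 0, 0, 0, 0, 1]]

```text
time_s: 3.8
ee_pos: [0.6138, 0.1611, 0.0458]
eef_rot: [3.142, 0.0, -0.122]
force: [0.8, -0.6, 0.2]
grip_width: 0.0074
grip_force: 40.0
```

Converted, -50 mm / 600 = -0.0833, -44 mm / 600 = -0.0733.

Emit:
arm_command:
  plan:
    - [[0, 0, -0.0067, 0, 0, 0, 1], [0, 0, -0.02, 0, 0, 0, 1], [0, 0, -0.0367, 0, 0, 0, 1], [0, 0, -0.0567, 0, 0, 0, 1], [0, 0, -0.0733, 0, 0, 0, 1], [0, 0, -0.0833, 0, 0, 0, 1], [0, 0, -0.0833, 0, 0, 0, 1], [0, 0, -0.0833, 0, 0, 0, 1]]

```text
time_s: 4.6
ee_pos: [0.6136, 0.1611, 0.0956]
eef_rot: [3.142, 0.0, -0.122]
force: [0.0, 0.6, -2.8]
grip_width: 0.0075
grip_force: 40.0
```

```bash
python3 - <<'E'
from h import *
o=ctrl.get_obs(); print(o['ee_pos'],o['grip_width'],o['force'].round(1))
for k in range(2):
    im,d,i=grab('wrist'); w=cloud(d,i)
cv2.imwrite('pics/wr3.png',im); np.savez('wr3.npz',im=im,d=d,w=w)
E
```

```text
[0.61362384 0.16112341 0.0956467 ] 0.007527867419382362 [ 0.   0.6 -2.8]
```

View pics/wr3.png

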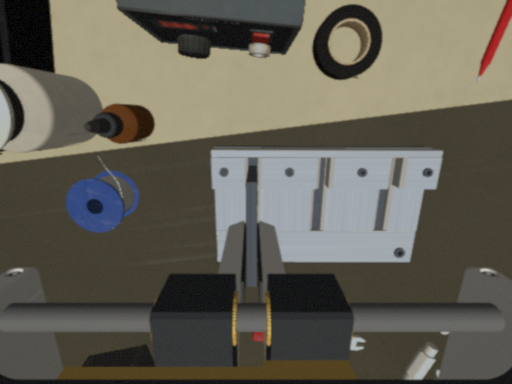

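Lifted: the wrist force shows about 2.8 N of weight and the stop hangs straight. Now 70 mm along tool +y, then lower.

Emit:
arm_command:
  plan:
    - [[0, 0.0133, 0, 0, 0, 0, 1], [0, 0.0367, 0, 0, 0, 0, 1], [0, 0.0633, 0, 0, 0, 0, 1], [0, 0.09, 0, 0, 0, 0, 1], [0, 0.1083, 0, 0, 0, 0, 1], [0, 0.1167, 0, 0, 0, 0, 1], [0, 0.1167, 0, 0, 0, 0, 1], [0, 0.1167, 0.01, 0, 0, 0, 1], [0, 0.1167, 0.02, 0, 0, 0, 1], [0, 0.1167, 0.0267, 0, 0, 0, 1], [0, 0.1167, 0.03, 0, 0, 0, 1], [0, 0.1167, 0.03, 0, 0, 0, 1]]

```text
time_s: 5.9
ee_pos: [0.6051, 0.0918, 0.0773]
eef_rot: [3.141, 0.001, -0.121]
force: [0.7, -0.6, -3.2]
grip_width: 0.0074
grip_force: 40.0
```

```bash
python3 - <<'E'
from h import *
o=ctrl.get_obs(); print(o['ee_pos'],o['grip_width'],o['force'].round(1))
a=-.1227
d=np.array([613.6,161.1])-o['ee_pos'][:2]*1000
print('nest frame shift', d@np.array([np.cos(a),np.sin(a)]), d@np.array([-np.sin(a),np.cos(a)]))
im,dd,i=grab('wrist'); w=cloud(dd,i)
l=(w[...,:2].reshape(-1,2)*1000-o['ee_pos'][:2]*1000)@np.array([[np.cos(a),-np.sin(a)],[np.sin(a),np.cos(a)]]); z=w[...,2].ravel()*1000
s=(z>85)&(z<112)&(abs(l[:,1])<12)&(l[:,0]>15)&(l[:,0]<60); print('stop y rel tcp',s.sum(),l[s].mean(0))
for zlo,zhi,x0,x1 in [(33,43,28,45)]:
    s=(z>zlo)&(z<zhi)&(l[:,0]>15)&(l[:,0]<45); h,e=np.histogram(l[s,1],np.arange(-120,121,2)); print([(int(e[k]),int(h[k])) for k in range(len(h))if -90<e[k]<90])
E
```

```text
[0.60509636 0.09182402 0.07733448] 0.007363154991220176 [ 0.7 -0.6 -3.2]
nest frame shift -0.039145306357846014 69.79593062861441
stop y rel tcp 495 [29.29722383 -0.55861736]
[(-88, 70), (-86, 72), (-84, 73), (-82, 78), (-80, 88), (-78, 72), (-76, 8), (-74, 11), (-72, 7), (-70, 10), (-68, 33), (-66, 60), (-64, 69), (-62, 76), (-60, 73), (-58, 72), (-56, 74), (-54, 70), (-52, 74), (-50, 74), (-48, 71), (-46, 71), (-44, 71), (-42, 78), (-40, 68), (-38, 67), (-36, 80), (-34, 74), (-32, 76), (-30, 69), (-28, 72), (-26, 76), (-24, 70), (-22, 73), (-20, 75), (-18, 77), (-16, 67), (-14, 67), (-12, 78), (-10, 85), (-8, 36), (-6, 8), (-4, 8), (-2, 12), (0, 8), (2, 20), (4, 54), (6, 78), (8, 85), (10, 67), (12, 66), (14, 76), (16, 78), (18, 76), (20, 67), (22, 74), (24, 73), (26, 73), (28, 70), (30, 80), (32, 75), (34, 68), (36, 71), (38, 69), (40, 75), (42, 74), (44, 72), (46, 73), (48, 74), (50, 71), (52, 72), (54, 73), (56, 70), (58, 76), (60, 55), (62, 27), (64, 7), (66, 10), (68, 10), (70, 8), (72, 83), (74, 85), (76, 75), (78, 72), (80, 72), (82, 73), (84, 75), (86, 65), (88, 83)]
```

Converted, 11 mm / 600 = 0.0183, 10 mm / 600 = 0.0167.

Emit:
arm_command:
  plan:
    - [[0, 0, 0.0033, 0, 0, 0, 1], [0, 0, 0.0067, 0, 0, 0, 1], [0, 0, 0.01, 0, 0, 0, 1], [0, 0, 0.0133, 0, 0, 0, 1], [0, 0, 0.0167, 0, 0, 0, 1], [0, 0, 0.0183, 0, 0, 0, 1]]

```text
time_s: 6.55
ee_pos: [0.6052, 0.0916, 0.0666]
eef_rot: [3.142, 0.0, -0.122]
force: [-0.2, 0.4, -2.3]
grip_width: 0.0074
grip_force: 40.0
```

Emit:
arm_command:
  plan:
    - [[0, 0, 0.005, 0, 0, 0, 1], [0, 0, 0.01, 0, 0, 0, 1], [0, 0, 0.015, 0, 0, 0, 1], [0, 0, 0.02, 0, 0, 0, 1], [0, 0, 0.025, 0, 0, 0, 1], [0, 0, 0.03, 0, 0, 0, 1], [0, 0, 0.0333, 0, 0, 0, 1], [0, 0, 0.035, 0, 0, 0, 1], [0, 0, 0.0358, 0, 0, 0, 1]]

```text
time_s: 7.45
ee_pos: [0.6054, 0.0917, 0.0458]
eef_rot: [-3.141, -0.0, -0.122]
force: [-3.5, 0.7, 5.8]
grip_width: 0.0075
grip_force: 40.0
```

It's seated at the original height (45.8 mm) with floor contact. Release and rise.

Converted, -130 mm / 600 = -0.2167, -115 mm / 600 = -0.1917.

Emit:
arm_command:
  plan:
    - [[0, 0, 0, 0, 0, 0, 0.9], [0, 0, 0, 0, 0, 0, 0.7], [0, 0, 0, 0, 0, 0, 0.4], [0, 0, 0, 0, 0, 0, 0.4], [0, 0, -0.025, 0, 0, 0, 0.4], [0, 0, -0.075, 0, 0, 0, 0], [0, 0, -0.1333, 0, 0, 0, -0.5], [0, 0, -0.1917, 0, 0, 0, -1], [0, 0, -0.2167, 0, 0, 0, -1], [0, 0, -0.2167, 0, 0, 0, -1], [0, 0, -0.2167, 0, 0, 0, -1]]

```text
time_s: 8.55
ee_pos: [0.6051, 0.0916, 0.1752]
eef_rot: [3.142, 0.0, -0.122]
force: [-0.1, -0.4, -0.9]
grip_width: 0.0727
grip_force: 0.0
```

```bash
python3 - <<'E'
from h import *
for n in ['wrist','top']:
    im,d,i=grab(n); w=cloud(d,i); np.savez(n+'4.npz',im=im,d=d,w=w)
    p=w.reshape(-1,3)*1000
    def rect(q,nm):
        r=cv2.minAreaRect(q[:,:2].astype(np.float32)); print(n,nm,len(q),np.round(np.percentile(q[:,2],[5,50,95]),1),np.round(r[0],1),np.round(r[1],1),round(r[2],2))
    near=lambda x,y,R,lo,hi:p[(np.hypot(p[:,0]-x,p[:,1]-y)<R)&(p[:,2]>lo)&(p[:,2]<hi)]
    q=near(605,92,48,66,82); 
    if len(q)>5: rect(q,'stop')
    q=near(589,93,150,16,42)
    rect(q,'nest')
    q=near(528,-318,65,42,54)
    if len(q)>5: rect(q,'filter')
go(400,-200,184,1.0)
print(ctrl.get_obs()['ee_pos'])
E
```

```text
wrist stop 473 [73.1 74.4 75.5] [605.1  89.9] [ 8.  79.3] 82.89
wrist nest 13942 [19.  21.  39.4] [631.2  86.2] [221.1 214.3] 82.58
top stop 111 [68.6 73.8 76.6] [595.2  93.2] [ 8.3 59.9] 83.54
top nest 2694 [17.7 20.8 39.1] [623.5  51.1] [143.2 209.1] 82.91
top filter 801 [46.1 49.5 52. ] [ 528.3 -317.9] [45.9 92.5] 22.45
t 8.65 shift [-167.9  314.3   -9.4] rot [-7.0000e-04  2.0000e-03 -1.1216e+00]
[0.60474553 0.09159429 0.17409872]
```

The stop is seated (top at 74 mm) at (605.1, 91.7) in the robot frame, where the top camera agrees within 0.3 mm. Next, the filter.

```bash
python3 - <<'E'
from h import *
go(528.3,-317.9,160,1.96)
E
```

```text
t 8.65 shift [-26.2 415.7  14.3] rot [-1.8000e-03  1.6000e-03 -2.0816e+00]
```

Converted, 340 mm / 600 = 0.5667, 150 mm / 600 = 0.25, -1.5 rad / 6.2832 = -0.2387.

Emit:
arm_command:
  plan:
    - [[-0.0017, 0.025, 0, 0, 0, -0.0159, -1], [-0.0033, 0.075, 0, 0, 0, -0.0382, -1], [-0.0067, 0.1333, 0, 0, 0, -0.0605, -1], [-0.0117, 0.1917, 0, 0, 0, -0.0828, -1], [-0.015, 0.25, 0, 0, 0, -0.105, -1], [-0.0183, 0.3083, 0, 0, 0, -0.1273, -1], [-0.0217, 0.3667, 0, 0, 0, -0.1496, -1], [-0.025, 0.425, 0, 0, 0, -0.1719, -1], [-0.0283, 0.475, 0, 0, 0, -0.1942, -1], [-0.0317, 0.5167, 0, 0, 0, -0.2165, -1], [-0.0333, 0.55, 0, 0, 0, -0.2324, -1], [-0.0333, 0.5667, 0, 0, 0, -0.2387, -1]]

```text
time_s: 9.85
ee_pos: [0.5433, -0.2448, 0.174]
eef_rot: [-3.14, -0.0, 1.381]
force: [0.6, 0.9, -0.2]
grip_width: 0.094
grip_force: 0.0
```

```bash
python3 - <<'E'
from h import *
im,d,i=grab('wrist');w=cloud(d,i); p=w.reshape(-1,3)*1000
q=p[(np.hypot(p[:,0]-528,p[:,1]+318)<70)&(p[:,2]>42)&(p[:,2]<54)]
print(len(q))
if len(q)>5:
    r=cv2.minAreaRect(q[:,:2].astype(np.float32)); print(np.percentile(q[:,2],[5,50,95]),r)
go(528.3,-317.9,160,1.96)
E
```

```text
2286
[46.82033502 50.42075909 51.97339973] ((528.2467651367188, -320.2170715332031), (45.94537353515625, 92.20438385009766), 22.3063907623291)
t 9.9 shift [-73.9  -1.   14. ] rot [-0.0019 -0.0008 -0.5789]
```

Converted, -74.5 mm / 600 = -0.1242, -70 mm / 600 = -0.1167, -0.579 rad / 6.2832 = -0.0922.

Emit:
arm_command:
  plan:
    - [[-0.025, 0, 0, 0, 0, -0.0191, -1], [-0.0583, 0, 0, 0, 0, -0.0414, -1], [-0.0917, -0.0017, 0, 0, 0, -0.0637, -1], [-0.1167, -0.0017, 0.0133, 0, 0, -0.0844, -1], [-0.1242, -0.0017, 0.0233, 0, 0, -0.0922, -0.8], [-0.1242, -0.0017, 0.0233, 0, 0, -0.0922, -0.6], [-0.1242, -0.0017, 0.0233, 0, 0, -0.0922, -0.6], [-0.1242, -0.0017, 0.0233, 0, 0, -0.0922, -0.6]]

```text
time_s: 10.7
ee_pos: [0.5292, -0.3158, 0.1615]
eef_rot: [3.141, 0.0, 1.956]
force: [0.8, 0.1, -0.1]
grip_width: 0.0752
grip_force: 0.0
```

```bash
python3 - <<'E'
from h import *
o=ctrl.get_obs(); print(o['ee_pos'],o['eef_rot'],o['grip_width'])
im,d,i=grab('wrist');w=cloud(d,i); p=w.reshape(-1,3)*1000
cv2.imwrite('pics/wr5.png',im)
q=p[(np.hypot(p[:,0]-528,p[:,1]+318)<70)&(p[:,2]>42)&(p[:,2]<54)]
if len(q)>5:
    r=cv2.minAreaRect(q[:,:2].astype(np.float32)); print(np.percentile(q[:,2],[5,50,95]),r)
go(528.3,-318.6,25,1.960)
E
```

```text
[ 0.52922127 -0.31579435  0.16152963] [3.14149080e+00 6.01422526e-05 1.95636464e+00] 0.07524999621604608
[49.06705526 50.64109807 52.14342721] ((527.9482421875, -320.2712097167969), (46.036781311035156, 92.08306121826172), 22.30419158935547)
t 10.75 shift [ -2.2  -1.9 136.6] rot [ 0.0002  0.0002 -0.0033]
```

View pics/wr5.png

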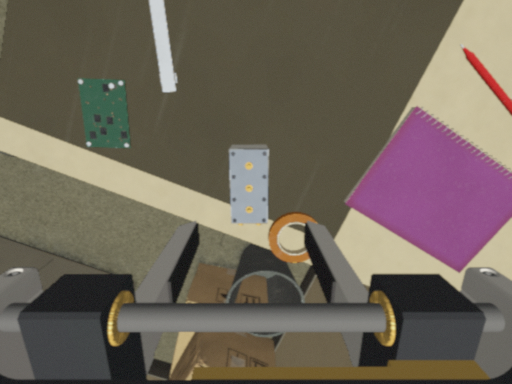

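The filter is at (249,185), its plain end at the top of the picture and the tape ring at (293,238). The ring is over 25 mm clear of the finger's path. Descend.

Converted, 136.5 mm / 600 = 0.2275, 130 mm / 600 = 0.2167, -0.003 rad / 6.2832 = -0.0005.

Emit:
arm_command:
  plan:
    - [[-0.0033, -0.0033, 0.025, 0, 0, -0.0005, -0.6], [-0.0033, -0.0033, 0.075, 0, 0, -0.0005, -0.6], [-0.0033, -0.0033, 0.1333, 0, 0, -0.0005, -0.6], [-0.0033, -0.0033, 0.1833, 0, 0, -0.0005, -0.6], [-0.0033, -0.0033, 0.2167, 0, 0, -0.0005, -0.6], [-0.0033, -0.0033, 0.2275, 0, 0, -0.0005, -0.6], [-0.0033, -0.0033, 0.2275, 0, 0, -0.0005, -0.6], [-0.0033, -0.0033, 0.2275, 0, 0, -0.0005, -0.3], [-0.0033, -0.0033, 0.2275, 0, 0, -0.0005, -0.1], [-0.0033, -0.0033, 0.2275, 0, 0, -0.0005, 0.1], [-0.0033, -0.0033, 0.2275, 0, 0, -0.0005, 0.3], [-0.0033, -0.0033, 0.2275, 0, 0, -0.0005, 0.3]]

```text
time_s: 11.95
ee_pos: [0.528, -0.3191, 0.0254]
eef_rot: [3.141, 0.001, 1.96]
force: [-1.3, 0.1, 3.0]
grip_width: 0.0437
grip_force: 40.0
```

Converted, -85 mm / 600 = -0.1417, -80 mm / 600 = -0.1333.

Emit:
arm_command:
  plan:
    - [[0, 0, 0, 0, 0, 0, 0.3], [0, 0, -0.005, 0, 0, 0, 0.3], [0, 0, -0.0167, 0, 0, 0, 0.3], [0, 0, -0.0417, 0, 0, 0, 0.3], [0, 0, -0.075, 0, 0, 0, 0.3], [0, 0, -0.1083, 0, 0, 0, 0.3], [0, 0, -0.1333, 0, 0, 0, 0.3], [0, 0, -0.1417, 0, 0, 0, 0.3], [0, 0, -0.1417, 0, 0, 0, 0.3]]

```text
time_s: 12.85
ee_pos: [0.528, -0.319, 0.1105]
eef_rot: [3.141, 0.001, 1.96]
force: [0.9, -0.8, -4.0]
grip_width: 0.0438
grip_force: 40.0
```

```bash
python3 - <<'E'
from h import *
o=ctrl.get_obs(); print(o['ee_pos'],o['grip_width'],o['force'].round(1),o['moment'].round(2))
im,d,i=grab('wrist');w=cloud(d,i); p=w.reshape(-1,3)*1000
cv2.imwrite('pics/wr6.png',im[100:300,130:380])
l=(p-o['ee_pos']*1000); a=1.960-np.pi/2; xy=l[:,:2]@np.array([[np.cos(a),-np.sin(a)],[np.sin(a),np.cos(a)]])
s=(l[:,2]>18)&(l[:,2]<28)&(abs(xy[:,0])<30)&(abs(xy[:,1])<75)
print('lid in filter-axes rel tcp',s.sum(),xy[s].min(0),xy[s].max(0),np.median(l[s,2]), 'z slope vs y',np.polyfit(xy[s,1],l[s,2],1))
tri=[xy[s][:,0].min()]
r=cv2.minAreaRect(xy[s].astype(np.float32)); print(r)
go(580,30,110,-.1227+np.pi/2)
E
```

```text
[ 0.52800738 -0.31903489  0.11051507] 0.0437742377601902 [ 0.9 -0.8 -4. ] [ 0.03 -0.11 -0.03]
lid in filter-axes rel tcp 7461 [-29.39442486 -47.43996284] [29.38076521 45.08745622] 25.245601935396465 z slope vs y [-4.60729109e-03  2.52296642e+01]
((0.022272109985351562, -1.1731529235839844), (58.775367736816406, 92.46831512451172), 0.16667160391807556)
t 12.9 shift [302.8 180.9  -0.4] rot [-3.000e-04 -3.000e-04  5.123e-01]
```

View pics/wr6.png

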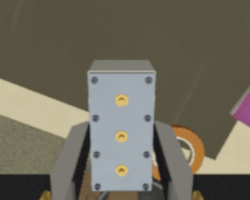

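The filter is held level and square, with its underside 24.8 mm below the tip. Carry it to just in front and to the right of the corner.

```bash
cat >> h.py <<'E'
A=-.1227
def nest(x,y): return 589.2+np.cos(A)*x-np.sin(A)*y, 93.7+np.sin(A)*x+np.cos(A)*y
def innest(p): d=np.array(p[:2])*1000-[589.2,93.7]; return d@[np.cos(A),np.sin(A)], d@[-np.sin(A),np.cos(A)], p[2]*1000
E
python3 - <<'E'
from h import *
go(*nest(-6,-62),110,A+np.pi/2)
E
```

```text
t 12.9 shift [307.2 178.   -0.4] rot [-3.000e-04 -3.000e-04  5.123e-01]
```

Converted, 307.2 mm / 600 = 0.512, 178 mm / 600 = 0.2967, 0.512 rad / 6.2832 = 0.0815.

Emit:
arm_command:
  plan:
    - [[0.0167, 0.01, 0, 0, 0, 0.0032, 0.3], [0.05, 0.0283, 0, 0, 0, 0.008, 0.3], [0.1033, 0.06, 0, 0, 0, 0.0159, 0.3], [0.1617, 0.0933, 0, 0, 0, 0.0255, 0.3], [0.22, 0.1267, 0, 0, 0, 0.035, 0.3], [0.2783, 0.1617, 0, 0, 0, 0.0446, 0.3], [0.3367, 0.195, 0, 0, 0, 0.0541, 0.3], [0.395, 0.2283, 0, 0, 0, 0.0637, 0.3], [0.4467, 0.2583, 0, 0, 0, 0.0716, 0.3], [0.4833, 0.28, 0, 0, 0, 0.078, 0.3], [0.505, 0.2925, 0, 0, 0, 0.0812, 0.3], [0.512, 0.2967, 0, 0, 0, 0.0815, 0.3]]

```text
time_s: 14.1
ee_pos: [0.5754, 0.0343, 0.1088]
eef_rot: [-3.14, 0.0, 1.45]
force: [0.2, -0.4, -3.3]
grip_width: 0.0437
grip_force: 40.0
```

Converted, 58 mm / 600 = 0.0967, 57 mm / 600 = 0.095.

Emit:
arm_command:
  plan:
    - [[0, 0, 0, 0, 0, 0, 0.3], [0, 0, 0, 0, 0, 0, 0.3], [0, 0, 0.0167, 0, 0, 0, 0.3], [0, 0, 0.0417, 0, 0, 0, 0.3], [0, 0, 0.0667, 0, 0, 0, 0.3], [0, 0, 0.0867, 0, 0, 0, 0.3], [0, 0, 0.095, 0, 0, 0, 0.3], [0, 0, 0.0967, 0, 0, 0, 0.3], [0, 0, 0.0967, 0, 0, 0, 0.3]]

```text
time_s: 15.0
ee_pos: [0.576, 0.0328, 0.0521]
eef_rot: [3.141, -0.0, 1.448]
force: [-0.4, -0.4, -3.7]
grip_width: 0.0441
grip_force: 40.0
```

```bash
python3 - <<'E'
from h import *
o=ctrl.get_obs(); print(innest(o['ee_pos']),o['eef_rot'],o['grip_width'],o['force'].round(1),o['moment'].round(2))
im,d,i=grab('wrist');w=cloud(d,i); p=w.reshape(-1,3)*1000
cv2.imwrite('pics/wr7.png',im)
f=lambda q:np.stack([(q[:,:2]-[589.2,93.7])@[np.cos(A),np.sin(A)],(q[:,:2]-[589.2,93.7])@[-np.sin(A),np.cos(A)]],1)
l=f(p); z=p[:,2]
for nm,s in [('stop top',(z>72.5)&(z<77)&(l[:,0]>-30)&(l[:,0]<60)&(abs(l[:,1])<12)),('fence top',(z>35)&(z<42)&(l[:,0]<72)&(l[:,0]>20)&(abs(l[:,1])<115)),('lid',(z>66)&(z<72.5)&(l[:,0]<20)&(l[:,0]>-32)&(l[:,1]<-8))]:
    print(nm,s.sum(),l[s].min(0).round(1),l[s].max(0).round(1),np.median(z[s]))
    q=l[s]
    if nm=='stop top': print('slope',np.polyfit(q[:,0],q[:,1],1))
    if nm=='fence top':
        b=np.arange(-105,-12,6); e=[(c,np.percentile(q[abs(q[:,1]-c)<3,0],98)) for c in b if (abs(q[:,1]-c)<3).sum()>10 and abs(c+70)>8]; e=np.array(e); print('fence back slope',np.polyfit(e[:,0],e[:,1],1) if len(e)>2 else '')
    if nm=='lid' : 
        e=[]
        for c in np.arange(-40,-15,2):
            k=q[abs(q[:,1]-c)<1.2]; e.append((c,k[:,0].max(),k[:,0].min()))
        e=np.array(e); print('lid edge slopes',np.polyfit(e[:,0],e[:,1],1),np.polyfit(e[:,0],e[:,2],1))
E
```

```text
(np.float64(-5.6182772259078675), np.float64(-62.051098507116805), np.float64(52.07151902261999)) [ 3.14124265e+00 -3.67105310e-05  1.44843582e+00] 0.04406263454178596 [-0.4 -0.4 -3.7] [-0.01 -0.11 -0.  ]
stop top 1560 [-24.4  -5.5] [55.8  2.6] 74.49743140619645
slope [-5.07600758e-04 -1.32004696e+00]
fence top 10337 [  20.5 -111.5] [65.3 94.3] 38.626164565865956
fence back slope [-7.59135303e-03  6.32835012e+01]
lid 148 [-28.3 -18. ] [ 16.7 -17.1] 69.78994000130612Traceback (most recent call last):
  File "<stdin>", line 16, in <module>
    return umr_maximum(a, axis, None, out, keepdims, initial, where)
ValueError: zero-size array to reduction operation maximum which has no identity
```

View pics/wr7.png

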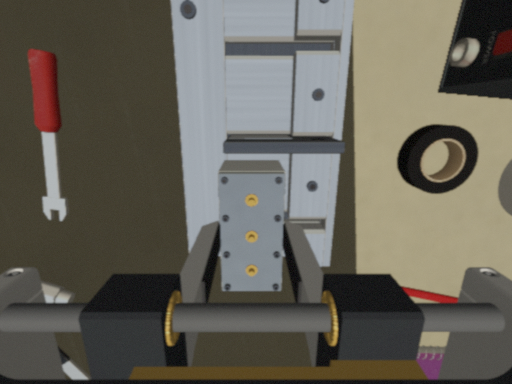

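The stop stands straight in the middle slot (y≈147 px). The filter is square to it (slope under 0.001), in front and to the right of the corner. Lower to contact.

Converted, 7.4 mm / 600 = 0.0123, 7 mm / 600 = 0.0117.

Emit:
arm_command:
  plan:
    - [[0, 0, 0.005, 0, 0, 0, 0.3], [0, 0, 0.0083, 0, 0, 0, 0.3], [0, 0, 0.01, 0, 0, 0, 0.3], [0, 0, 0.0117, 0, 0, 0, 0.3], [0, 0, 0.0123, 0, 0, 0, 0.3], [0, 0, 0.0123, 0, 0, 0, 0.3]]

```text
time_s: 15.65
ee_pos: [0.576, 0.0329, 0.0453]
eef_rot: [3.141, -0.0, 1.448]
force: [-3.3, -0.4, 6.4]
grip_width: 0.0438
grip_force: 40.0
```

Emit:
arm_command:
  plan:
    - [[0, 0.0025, 0, 0, 0, 0, 0.3], [0, 0.005, 0, 0, 0, 0, 0.3], [0, 0.0075, 0, 0, 0, 0, 0.3], [0, 0.01, 0, 0, 0, 0, 0.3], [0, 0.0125, 0, 0, 0, 0, 0.3], [0, 0.0142, 0, 0, 0, 0, 0.3], [0, 0.015, 0, 0, 0, 0, 0.3], [0, 0.015, 0, 0, 0, 0, 0.3]]

```text
time_s: 16.45
ee_pos: [0.5851, 0.0318, 0.0453]
eef_rot: [3.141, -0.0, 1.448]
force: [-4.0, 1.1, 4.9]
grip_width: 0.0438
grip_force: 40.0
```

```bash
python3 - <<'E'
from h import *
o=ctrl.get_obs(); print(innest(o['ee_pos']),o['eef_rot'],o['force'].round(1),o['moment'].round(2))
E
```

```text
(np.float64(3.488336463055208), np.float64(-61.935488956239894), np.float64(45.33341092373655)) [ 3.14075043e+00 -1.68861639e-04  1.44847766e+00] [-4.   1.1  4.9] [ 0.07  0.59 -0.  ]
```

Converted, 1.5 mm / 600 = 0.0025, 1 mm / 600 = 0.0017.

Emit:
arm_command:
  plan:
    - [[0, 0.0008, 0, 0, 0, 0, 0.3], [0, 0.0017, 0, 0, 0, 0, 0.3], [0, 0.0025, 0, 0, 0, 0, 0.3], [0, 0.0025, 0, 0, 0, 0, 0.3]]

```text
time_s: 16.85
ee_pos: [0.5853, 0.0318, 0.0453]
eef_rot: [-3.139, 0.0, 1.449]
force: [-13.2, 1.0, 13.3]
grip_width: 0.0436
grip_force: 40.0
```

```bash
python3 - <<'E'
from h import *
o=ctrl.get_obs(); print(innest(o['ee_pos']),o['eef_rot'],o['force'].round(1),o['moment'].round(2))
E
```

```text
(np.float64(3.727544381379432), np.float64(-61.90493754303306), np.float64(45.33231022948627)) [-3.13931040e+00  3.68242927e-06  1.44854684e+00] [-13.2   1.   13.3] [ 0.25  2.51 -0.03]
```

Emit:
arm_command:
  plan:
    - [[0.0025, 0, 0, 0, 0, 0, 0.3], [0.005, 0, 0, 0, 0, 0, 0.3], [0.0075, 0, 0, 0, 0, 0, 0.3], [0.01, 0, 0, 0, 0, 0, 0.3], [0.0125, 0, 0, 0, 0, 0, 0.3], [0.015, 0, 0, 0, 0, 0, 0.3], [0.0158, 0, 0, 0, 0, 0, 0.3], [0.0158, 0, 0, 0, 0, 0, 0.3]]

```text
time_s: 17.65
ee_pos: [0.5863, 0.0396, 0.0454]
eef_rot: [-3.139, 0.002, 1.448]
force: [-14.4, -11.1, 12.8]
grip_width: 0.0438
grip_force: 40.0
```

```bash
python3 - <<'E'
from h import *
o=ctrl.get_obs(); print(innest(o['ee_pos']),o['eef_rot'],o['force'].round(1),o['moment'].round(2))
E
```

```text
(np.float64(3.7644045017914314), np.float64(-54.08749152048891), np.float64(45.37674549646186)) [-3.13912105e+00  2.48441207e-03  1.44818592e+00] [-14.4 -11.1  12.8] [-2.    3.03  0.01]
```

Converted, 2 mm / 600 = 0.0033, 1.4 mm / 600 = 0.0023.

Emit:
arm_command:
  plan:
    - [[0.0012, 0, 0, 0, 0, 0, 0.3], [0.0023, 0, 0, 0, 0, 0, 0.3], [0.0033, 0, 0, 0, 0, 0, 0.3], [0.0033, 0, 0, 0, 0, 0, 0.3]]

```text
time_s: 18.05
ee_pos: [0.5865, 0.0415, 0.0453]
eef_rot: [-3.139, 0.003, 1.448]
force: [-14.4, -9.4, 14.1]
grip_width: 0.0439
grip_force: 40.0
```

```bash
python3 - <<'E'
from h import *
o=ctrl.get_obs(); print(innest(o['ee_pos']),o['eef_rot'],o['force'].round(1),o['moment'].round(2))
E
```

```text
(np.float64(3.7501749771640345), np.float64(-52.1205648146566), np.float64(45.349589813623055)) [-3.13905112e+00  2.54287718e-03  1.44819026e+00] [-14.4  -9.4  14.1] [-2.07  2.99 -0.08]
```

Still sliding on friction only. Continue.

Converted, 2.1 mm / 600 = 0.0035, 1.4 mm / 600 = 0.0023.

Emit:
arm_command:
  plan:
    - [[0.0012, 0, 0, 0, 0, 0, 0.3], [0.0023, 0, 0, 0, 0, 0, 0.3], [0.0035, 0, 0, 0, 0, 0, 0.3], [0.0035, 0, 0, 0, 0, 0, 0.3]]

```text
time_s: 18.45
ee_pos: [0.5868, 0.0436, 0.0454]
eef_rot: [-3.139, 0.003, 1.448]
force: [-15.4, -9.4, 13.8]
grip_width: 0.0439
grip_force: 40.0
```

```bash
python3 - <<'E'
from h import *
o=ctrl.get_obs(); print(innest(o['ee_pos']),o['eef_rot'],o['force'].round(1),o['moment'].round(2))
E
```

```text
(np.float64(3.761148404269992), np.float64(-50.04364343951488), np.float64(45.39221670661859)) [-3.13912330e+00  2.57341812e-03  1.44817213e+00] [-15.4  -9.4  13.8] [-2.    2.97 -0.01]
```

Converted, 1.5 mm / 600 = 0.0025, 1 mm / 600 = 0.0017.

Emit:
arm_command:
  plan:
    - [[0.0008, 0, 0, 0, 0, 0, 0.3], [0.0017, 0, 0, 0, 0, 0, 0.3], [0.0025, 0, 0, 0, 0, 0, 0.3], [0.0025, 0, 0, 0, 0, 0, 0.3]]

```text
time_s: 18.85
ee_pos: [0.587, 0.0446, 0.0455]
eef_rot: [-3.139, 0.003, 1.448]
force: [-14.5, -13.3, 14.7]
grip_width: 0.0438
grip_force: 40.0
```

```bash
python3 - <<'E'
from h import *
o=ctrl.get_obs(); print(innest(o['ee_pos']),o['eef_rot'],o['force'].round(1),o['moment'].round(2))
E
```

```text
(np.float64(3.777835337355645), np.float64(-48.982287626717685), np.float64(45.454715361968404)) [-3.13905509  0.00326662  1.44814974] [-14.5 -13.3  14.7] [-2.68  3.16 -0.01]
```

Converted, 1 mm / 600 = 0.0017, 0.5 mm / 600 = 0.0008.

Emit:
arm_command:
  plan:
    - [[0.0008, 0, 0, 0, 0, 0, 0.3], [0.0017, 0, 0, 0, 0, 0, 0.3], [0.0017, 0, 0, 0, 0, 0, 0.3], [0.0017, 0, 0, 0, 0, 0, 0.3]]

```text
time_s: 19.25
ee_pos: [0.587, 0.0448, 0.0455]
eef_rot: [-3.139, 0.004, 1.448]
force: [-16.7, -18.9, 16.6]
grip_width: 0.0439
grip_force: 40.0
```

```bash
python3 - <<'E'
from h import *
o=ctrl.get_obs(); print(innest(o['ee_pos']),o['eef_rot'],o['force'].round(1),o['moment'].round(2))
im,d,i=grab('wrist');w=cloud(d,i); p=w.reshape(-1,3)*1000
cv2.imwrite('pics/wr8.png',cv2.resize(im[90:310,150:400],None,fx=3,fy=2.7))
l=np.stack([(p[:,:2]-[589.2,93.7])@[np.cos(A),np.sin(A)],(p[:,:2]-[589.2,93.7])@[-np.sin(A),np.cos(A)]],1); z=p[:,2]
for nm,s in [('stop top',(z>72.5)&(z<77)&(l[:,0]>-30)&(l[:,0]<60)&(abs(l[:,1])<12)),('lid',(z>66)&(z<72)&(l[:,0]<28)&(l[:,0]>-22)&(l[:,1]<-6.2)&(l[:,1]>-30))]:
    q=l[s]; print(nm,s.sum(),q.min(0).round(1),q.max(0).round(1),np.median(z[s]))
    if nm=='stop top': print('slope',np.polyfit(q[:,0],q[:,1],1))
E
```

```text
(np.float64(3.787861962123999), np.float64(-48.822747360799674), np.float64(45.536868581187925)) [-3.13889884  0.00440307  1.44794061] [-16.7 -18.9  16.6] [-3.72  3.44 -0.1 ]
stop top 1572 [-24.2 -11.6] [55.1  3.9] 74.49584141520363
slope [ 0.00830353 -0.69239461]
lid 2054 [-18.7 -30. ] [26.4 -6.2] 70.69909665040572
```

View pics/wr8.png

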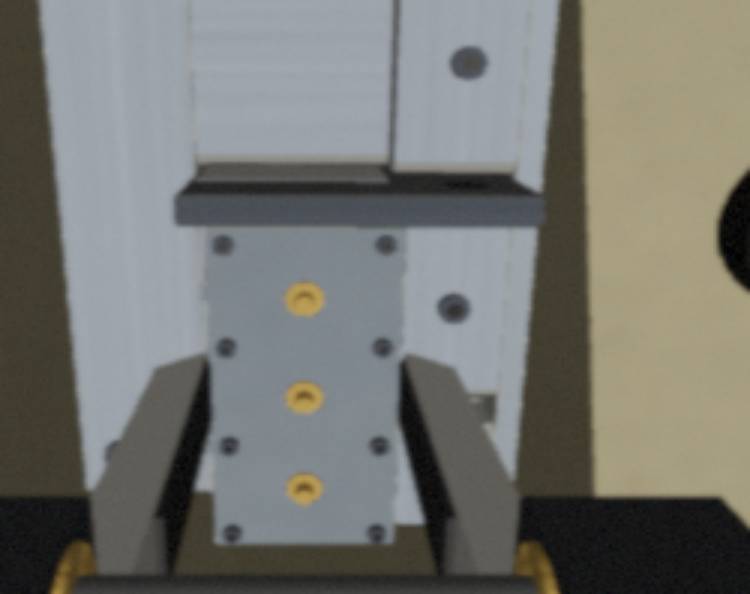

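The plain end meets the stop along its full width (px y≈226), and the side lies along the fence. The hand has tilted about 0.25° under load, so I'll work out the correction.

```bash
python3 - <<'E'
from h import *
o=ctrl.get_obs(); go(*(o['ee_pos']*1000),1.4481)
E
```

```text
t 19.3 shift [0. 0. 0.] rot [-0.0027  0.0044 -0.0002]
```

Converted, 0.3 mm / 600 = 0.0005, 0.2 mm / 600 = 0.0003, 0.005 rad / 6.2832 = 0.0008.

Emit:
arm_command:
  plan:
    - [[0.0003, 0, 0, -0.0002, 0.0002, 0, 0.3], [0.0005, 0, 0, -0.0003, 0.0005, 0, 0.3], [0.0005, 0, 0, -0.0005, 0.0008, 0, 0.3], [0.0005, 0, 0, -0.0005, 0.0008, 0, 0.3], [0.0005, 0, 0, -0.0005, 0.0008, 0, 0.3]]

```text
time_s: 19.8
ee_pos: [0.587, 0.0449, 0.0455]
eef_rot: [3.141, -0.0, 1.448]
force: [-16.0, -19.9, 16.3]
grip_width: 0.0437
grip_force: 40.0
```

```bash
python3 - <<'E'
from h import *
o=ctrl.get_obs(); print(innest(o['ee_pos']),o['eef_rot'],o['force'].round(1),o['moment'].round(2))
go(*(o['ee_pos']*1000),1.4481)
E
```

```text
(np.float64(3.7986088914596494), np.float64(-48.65199898106718), np.float64(45.54354785743456)) [ 3.14127338e+00 -4.59095898e-04  1.44786939e+00] [-16.  -19.9  16.3] [-3.91  3.54 -0.01]
t 19.8 shift [0. 0. 0.] rot [ 0.0003 -0.0005 -0.0002]
```

```bash
python3 - <<'E'
from h import *
P=[]
for k in range(3):
    im,d,i=grab('wrist'); P.append(cloud(d,i).reshape(-1,3)*1000)
p=np.concatenate(P); p=p[np.isfinite(p[:,2])]
l=np.stack([(p[:,:2]-[589.2,93.7])@[np.cos(A),np.sin(A)],(p[:,:2]-[589.2,93.7])@[-np.sin(A),np.cos(A)]],1); z=p[:,2]
def plane(nm,x0,x1,y0,y1,lo,hi):
    s=(z>lo)&(z<hi)&(l[:,0]>x0)&(l[:,0]<x1)&(l[:,1]>y0)&(l[:,1]<y1)
    M=np.c_[l[s],np.ones(s.sum())]; c=np.linalg.lstsq(M,z[s],rcond=None)[0]; e=abs(z[s]-M@c)<1
    c=np.linalg.lstsq(M[e],z[s][e],rcond=None)[0]; print(nm,s.sum(),'slope x,y',c[:2].round(4),'z mid',round(float(np.median(z[s])),2))
plane('lid',-17,24,-90,-9,67,73); plane('plate left',-60,22,12,60,16,24); plane('fence left',30,62,10,60,34,42); plane('plate front',-60,-30,-60,60,16,24); plane('stop',-23,54,-5,2,72.5,77)
print(ctrl.get_obs()['force'].round(1),ctrl.get_obs()['time_s'])
E
```

```text
lid 17480 slope x,y [-0.0035 -0.0065] z mid 70.88
plate left 19551 slope x,y [0.0012 0.0004] z mid 20.64
fence left 9199 slope x,y [-0.0004  0.0001] z mid 38.72
plate front 15610 slope x,y [0.001  0.0011] z mid 20.56
stop 3319 slope x,y [0.0022 0.0272] z mid 74.59
[-16.2 -19.9  16.4] 19.95
```

The lid reads about 0.3° tilted, though some of that may be camera bias. I'll ease off, open briefly so the filter settles flat, then regrip and press with less force.

Converted, -1.2 mm / 600 = -0.002, -1 mm / 600 = -0.0017.

Emit:
arm_command:
  plan:
    - [[-0.001, -0.0008, -0.001, 0, 0, 0, 0.3], [-0.002, -0.0017, -0.002, 0, 0, 0, 0.3], [-0.002, -0.0017, -0.002, 0, 0, 0, -0.06], [-0.002, -0.0017, -0.002, 0, 0, 0, -0.06], [-0.002, -0.0017, -0.002, 0, 0, 0, -0.06], [-0.002, -0.0017, -0.002, 0, 0, 0, -0.06]]
  squeeze: 40

```text
time_s: 20.55
ee_pos: [0.5873, 0.047, 0.0458]
eef_rot: [3.138, -0.005, 1.449]
force: [0.5, 0.5, -0.7]
grip_width: 0.0502
grip_force: 0.0
```

```bash
cat > pl.py <<'E'
from h import *
o=ctrl.get_obs(); print(innest(o['ee_pos']),o['eef_rot'],o['grip_width'],o['force'].round(1),o['moment'].round(2))
P=[]
for k in range(3):
    im,d,i=grab('wrist'); P.append(cloud(d,i).reshape(-1,3)*1000)
p=np.concatenate(P); p=p[np.isfinite(p[:,2])]
l=np.stack([(p[:,:2]-[589.2,93.7])@[np.cos(A),np.sin(A)],(p[:,:2]-[589.2,93.7])@[-np.sin(A),np.cos(A)]],1); z=p[:,2]
s=(z>67)&(z<73)&(l[:,0]>-17)&(l[:,0]<24)&(l[:,1]>-90)&(l[:,1]<-9)
M=np.c_[l[s],np.ones(s.sum())]; c=np.linalg.lstsq(M,z[s],rcond=None)[0]; e=abs(z[s]-M@c)<1
c=np.linalg.lstsq(M[e],z[s][e],rcond=None)[0]; print('lid',s.sum(),'slope x,y',c[:2].round(4),'z mid',round(float(np.median(z[s])),2))
s=(z>66)&(z<72)&(l[:,0]>-30)&(l[:,0]<35)&(l[:,1]<-20)&(l[:,1]>-38); q=l[s]
for c in (-36,-30,-24):
    k=q[abs(q[:,1]-c)<2,0]; print('lid edges x at y',c,np.percentile(k,[1,99]).round(1))
E
python3 pl.py
```

```text
(np.float64(3.8119951938091257), np.float64(-46.60243817427078), np.float64(45.755973518705915)) [ 3.13820687 -0.00518156  1.44871809] 0.05015950869789169 [ 0.5  0.5 -0.7] [-0.05 -0.07  0.03]
lid 17346 slope x,y [0.0017 0.0011] z mid 70.61
lid edges x at y -36 [-25.   32.1]
lid edges x at y -30 [-18.6  25.5]
lid edges x at y -24 [-18.4  25.4]
```

Now it's flat: the lid slope (0.0017, 0.0011) matches the plate. I'll square the hand upright and regrip.

Converted, -0.005 rad / 6.2832 = -0.0008.

Emit:
arm_command:
  plan:
    - [[0, 0, 0, 0.0005, -0.0008, 0, -0.06], [0, 0, 0, 0.0005, -0.0008, 0, -0.06], [0, 0, 0, 0.0005, -0.0008, 0, 0.02], [0, 0, 0, 0.0005, -0.0008, 0, 0.1], [0, 0, 0, 0.0005, -0.0008, 0, 0.3], [0, 0, 0, 0.0005, -0.0008, 0, 0.3], [0, 0, 0, 0.0005, -0.0008, 0, 0.3]]
  squeeze: 55

```text
time_s: 21.4
ee_pos: [0.587, 0.0468, 0.0456]
eef_rot: [-3.141, 0.0, 1.448]
force: [-2.5, 0.1, 1.1]
grip_width: 0.0432
grip_force: 55.0
```

```bash
python3 pl.py
```

```text
(np.float64(3.5557050887663744), np.float64(-46.856857725734194), np.float64(45.64107076584394)) [-3.14091358e+00  8.10402753e-06  1.44838880e+00] 0.043162355311323106 [-2.5  0.1  1.1] [0.02 0.36 0.04]
lid 17304 slope x,y [0.0011 0.0008] z mid 70.62
lid edges x at y -36 [-21.3  28.7]
lid edges x at y -30 [-18.7  25.3]
lid edges x at y -24 [-18.5  25.9]
```

Converted, 0.8 mm / 600 = 0.0013, 0.6 mm / 600 = 0.001.

Emit:
arm_command:
  plan:
    - [[0.0003, 0.0003, 0.0003, 0, 0, 0, 0.3], [0.0007, 0.0007, 0.0007, 0, 0, 0, 0.3], [0.001, 0.0008, 0.0007, 0, 0, 0, 0.3], [0.0013, 0.0008, 0.0007, 0, 0, 0, 0.3], [0.0013, 0.0008, 0.0007, 0, 0, 0, 0.3]]

```text
time_s: 22.05
ee_pos: [0.5871, 0.0468, 0.0456]
eef_rot: [-3.14, 0.001, 1.448]
force: [-9.4, -4.5, 8.6]
grip_width: 0.0435
grip_force: 55.0
```

```bash
python3 pl.py
```

```text
(np.float64(3.669743140642266), np.float64(-46.77564968857698), np.float64(45.58239949736169)) [-3.13980835e+00  1.19178238e-03  1.44830365e+00] 0.043460059770686156 [-9.4 -4.5  8.6] [-0.9   1.82  0.06]
lid 17325 slope x,y [-0.0012  0.001 ] z mid 70.63
lid edges x at y -36 [-22.3  29.1]
lid edges x at y -30 [-18.6  25.5]
lid edges x at y -24 [-18.4  25.9]
```

Converted, 0.9 mm / 600 = 0.0015, 0.6 mm / 600 = 0.001, -0.0018 rad / 6.2832 = -0.0003.

Emit:
arm_command:
  plan:
    - [[0.0005, 0, 0, -0.0002, 0, 0, 0.3], [0.001, 0, 0, -0.0003, 0, 0, 0.3], [0.0015, 0, 0, -0.0003, 0, 0, 0.3], [0.0015, 0, 0, -0.0003, 0, 0, 0.3], [0.0015, 0, 0, -0.0003, 0, 0, 0.3]]

```text
time_s: 22.7
ee_pos: [0.5871, 0.0472, 0.0456]
eef_rot: [-3.141, 0.002, 1.448]
force: [-9.2, -7.5, 10.1]
grip_width: 0.0435
grip_force: 55.0
```

```bash
python3 pl.py
```

```text
(np.float64(3.6545871816630298), np.float64(-46.418974900244095), np.float64(45.591188262030585)) [-3.14141980e+00  1.98311883e-03  1.44822266e+00] 0.04346517035282341 [-9.2 -7.5 10.1] [-1.6   1.89  0.08]
lid 17327 slope x,y [-0.0001 -0.0013] z mid 70.69
lid edges x at y -36 [-22.5  29.9]
lid edges x at y -30 [-18.6  25.4]
lid edges x at y -24 [-18.4  26. ]
```

Converted, 0.8 mm / 600 = 0.0013, 0.6 mm / 600 = 0.001, 0.004 rad / 6.2832 = 0.0006.

Emit:
arm_command:
  plan:
    - [[0.0005, 0, 0, 0, 0.0002, 0, 0.3], [0.001, 0, 0, 0, 0.0005, 0, 0.3], [0.0013, 0, 0, 0, 0.0006, 0, 0.3], [0.0013, 0, 0, 0, 0.0006, 0, 0.3], [0.0013, 0, 0, 0, 0.0006, 0, 0.3]]

```text
time_s: 23.35
ee_pos: [0.5872, 0.0475, 0.0457]
eef_rot: [-3.141, -0.001, 1.448]
force: [-9.9, -11.1, 9.8]
grip_width: 0.0434
grip_force: 55.0
```

```bash
python3 pl.py
```

```text
(np.float64(3.659562980342302), np.float64(-46.11742263979809), np.float64(45.666511876729444)) [-3.14134450e+00 -1.31139925e-03  1.44807634e+00] 0.04337792832539055 [ -9.9 -11.1   9.8] [-2.27  2.19 -0.02]
lid 17308 slope x,y [-0.001  -0.0039] z mid 70.76
lid edges x at y -36 [-22.1  29.2]
lid edges x at y -30 [-18.6  25.5]
lid edges x at y -24 [-18.5  26. ]
```

The push is slowly tipping the filter again. I'll release once more to let it settle flat in the corner, then hold with a lighter push and more down force.

Converted, -1.6 mm / 600 = -0.0027, -0.6 mm / 600 = -0.001, -0.002 rad / 6.2832 = -0.0003.

Emit:
arm_command:
  plan:
    - [[-0.0008, -0.0005, -0.0005, 0, -0.0003, 0, 0.3], [-0.0027, -0.0008, -0.001, 0.0003, -0.0006, 0, 0.3], [-0.0027, -0.0008, -0.001, 0.0003, -0.0006, 0, -0.04], [-0.0027, -0.0008, -0.001, 0.0003, -0.0006, 0, -0.04], [-0.0027, -0.0008, -0.001, 0.0003, -0.0006, 0, -0.04], [-0.0027, -0.0008, -0.001, 0.0003, -0.0006, 0, -0.04]]

```text
time_s: 24.1
ee_pos: [0.5874, 0.0478, 0.0459]
eef_rot: [3.142, -0.0, 1.449]
force: [0.4, 0.2, -0.2]
grip_width: 0.0486
grip_force: 0.0
```

```bash
python3 pl.py
```

```text
(np.float64(3.82632728976677), np.float64(-45.79276927402916), np.float64(45.89251235198933)) [ 3.14158822e+00 -1.59558772e-04  1.44850069e+00] 0.04855836250542192 [ 0.4  0.2 -0.2] [ 0.01 -0.07  0.03]
lid 17183 slope x,y [0.0007 0.0011] z mid 70.62
lid edges x at y -36 [-24.7  32.1]
lid edges x at y -30 [-18.6  25.6]
lid edges x at y -24 [-18.4  25.5]
```

Converted, -10 mm / 600 = -0.0167, -7 mm / 600 = -0.0117.

Emit:
arm_command:
  plan:
    - [[-0.005, -0.0003, 0.0008, 0, 0, 0, -0.04], [-0.0117, -0.0003, 0.0017, 0, 0, 0, -0.04], [-0.0167, -0.0003, 0.0023, 0, 0, 0, -0.04], [-0.0167, -0.0003, 0.0023, 0, 0, 0, -0.04], [-0.0167, -0.0003, 0.0023, 0, 0, 0, 0.05], [-0.0167, -0.0003, 0.0023, 0, 0, 0, 0.2], [-0.0167, -0.0003, 0.0023, 0, 0, 0, 0.3], [-0.0167, -0.0003, 0.0023, 0, 0, 0, 0.3]]
  squeeze: 50

```text
time_s: 25.05
ee_pos: [0.5858, 0.0376, 0.0445]
eef_rot: [-3.141, 0.0, 1.448]
force: [-0.3, -2.0, 1.6]
grip_width: 0.0438
grip_force: 53.4
```

Converted, 0.8 mm / 600 = 0.0013, 0.6 mm / 600 = 0.001, -0.0015 rad / 6.2832 = -0.0002.

Emit:
arm_command:
  plan:
    - [[0, 0.0003, 0.0005, 0, 0, 0, 0.3], [0.0003, 0.0007, 0.001, 0, 0, 0, 0.3], [0.0007, 0.0008, 0.0013, -0.0002, 0, 0, 0.3], [0.001, 0.0008, 0.0013, -0.0002, 0, 0, 0.3], [0.0013, 0.0008, 0.0013, -0.0002, 0, 0, 0.3], [0.0013, 0.0008, 0.0013, -0.0002, 0, 0, 0.3]]

```text
time_s: 25.65
ee_pos: [0.5859, 0.0377, 0.0445]
eef_rot: [3.142, 0.001, 1.448]
force: [-9.3, -7.2, 13.0]
grip_width: 0.0437
grip_force: 54.7
```

```bash
python3 pl.py
```

```text
(np.float64(3.581244066065355), np.float64(-55.98315005552996), np.float64(44.46494204373922)) [3.14150884e+00 1.37551725e-03 1.44834254e+00] 0.04368616516360256 [-9.3 -7.2 13. ] [-1.37  1.93 -0.02]
lid 18264 slope x,y [0.0006 0.0008] z mid 70.61
lid edges x at y -36 [-18.5  25.8]
lid edges x at y -30 [-18.3  25.6]
lid edges x at y -24 [-18.8  25.4]
```

Flat under load. Up to 7 N of the stop push could be friction, so I'll push a bit more and check the tilt.

Converted, 0.7 mm / 600 = 0.0012, 0.6 mm / 600 = 0.001, 0.0015 rad / 6.2832 = 0.0002.

Emit:
arm_command:
  plan:
    - [[0.0005, 0, 0, 0, 0.0001, 0, 0.3], [0.001, 0, 0, 0, 0.0002, 0, 0.3], [0.0012, 0, 0, 0, 0.0002, 0, 0.3], [0.0012, 0, 0, 0, 0.0002, 0, 0.3]]

```text
time_s: 26.2
ee_pos: [0.5859, 0.0378, 0.0444]
eef_rot: [-3.142, 0.001, 1.448]
force: [-11.1, -10.8, 13.6]
grip_width: 0.044
grip_force: 54.8
```

```bash
python3 pl.py
```

```text
(np.float64(3.55443013785423), np.float64(-55.85082408954726), np.float64(44.4354529374886)) [-3.14150147e+00  7.00613603e-04  1.44823656e+00] 0.04400842678664806 [-11.1 -10.8  13.6] [-2.11  2.04 -0.03]
lid 18229 slope x,y [-0.0002  0.0006] z mid 70.62
lid edges x at y -36 [-18.5  25.9]
lid edges x at y -30 [-18.3  25.6]
lid edges x at y -24 [-18.8  25.4]
```

Converted, 0.5 mm / 600 = 0.0008, 0.3 mm / 600 = 0.0005, 0.001 rad / 6.2832 = 0.0002.

Emit:
arm_command:
  plan:
    - [[0.0005, 0, 0, 0, 0.0001, 0, 0.3], [0.0008, 0, 0, 0, 0.0002, 0, 0.3], [0.0008, 0, 0, 0, 0.0002, 0, 0.3], [0.0008, 0, 0, 0, 0.0002, 0, 0.3]]

```text
time_s: 26.75
ee_pos: [0.5859, 0.0379, 0.0445]
eef_rot: [-3.141, 0.0, 1.448]
force: [-10.5, -13.3, 13.7]
grip_width: 0.0439
grip_force: 54.8
```

```bash
cat >> pl.py <<'E'
s=(z>72.5)&(z<78)&(l[:,0]>-22)&(l[:,0]<54)&(l[:,1]>-6.5)&(l[:,1]<8); print('stop',np.median(z[s]),l[s].mean(0),np.percentile(l[s,1],[1,99]),np.polyfit(l[s,0],l[s,1],1)[0])
im,d,i=grab('scene'); cv2.imwrite('pics/sc9.png',cv2.resize(im[170:250,120:260],None,fx=5,fy=5,interpolation=cv2.INTER_CUBIC))
for n,c in (('scene',im),('top',grab('top')[0])):
    z0=np.load(n+'0.npz')['im'] ; df=np.abs(c.astype(int)-z0).max(2)
    if n=='top':
        for nm,b in (('wrench',(150,220,220,250)),('ad',(244,262,218,234)),('ad2',(266,286,220,238))): print(nm,(df[b[2]:b[3],b[0]:b[1]]>40).sum())
E
python3 pl.py
```

```text
(np.float64(3.6023322349478715), np.float64(-55.788846341914685), np.float64(44.45353225393278)) [-3.14149093e+00  2.65705341e-04  1.44811035e+00] 0.04391551811063347 [-10.5 -13.3  13.7] [-2.69  2.13 -0.01]
lid 18204 slope x,y [0.0006 0.0004] z mid 70.63
lid edges x at y -36 [-18.5  25.9]
lid edges x at y -30 [-18.3  25.6]
lid edges x at y -24 [-18.8  25.4]
stop 74.52915838598449 [15.84101808 -0.38458763] [-4.3051374   3.35947529] -0.0007536649645684673
wrench 1647
ad 0
ad2 0
```

View pics/sc9.png

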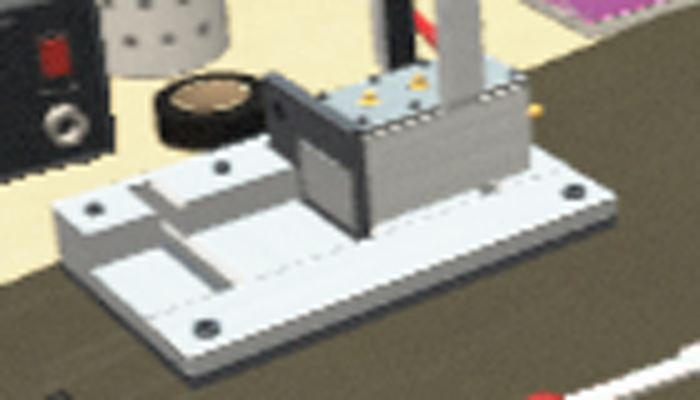

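The scene view shows the stop seated in the middle slot (about 320,160), with the filter flat on the plate against both the stop and the fence. The brass sockets face right (535,110). The wrench lies where it was; its pixel change in the top view is probably the arm in front of it.

```bash
python3 -c "
from station import ctrl
print(ctrl.hand_in())"
```

```text
the job is handed in; nothing more can be done
None
```

I handed the job in at about 27 s: the end stop is seated in the middle slot and released, the filter is held flat in the corner with about 10 N on the fence and 13 N toward the stop (part of that is friction), and the wrench and adaptors were left in place.

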